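# Make up two guest laundry kits

## Task

Make up the two guest laundry kits on the folding table: the orange bottle, the golden metal tin and the scrubbing brush go into the blue three-compartment tray, and the green bottle and the red carton into the yellow two-compartment tray. Stand each thing upright on the tray floor in a compartment of its own, the brush on its bristles, and let nothing topple over on the way. The purple bottle and the white carton are spare stock: leave them where they stand.

Things in the scene. Friction and masses are not known exactly. Their poses are not given: they have to be found in the camera images.
- blue_tray: Blue plastic kit tray with three compartments side by side. 130 mm (x) by 245 mm (y), open on top, rim 22 mm high, walls 4 mm, floor 4 mm thick (its upper face 4 mm above the origin). Fixed to the table. Origin: centre of the underside, z up. Two dividers, 4 mm thick and 19 mm high, run along x; the compartments are 122 mm (x) by 76 mm (y), centred at y = -80, 0 and +80 mm, x = 0.
- yellow_tray: Yellow plastic kit tray with two compartments side by side. 130 mm (x) by 245 mm (y), open on top, rim 22 mm high, walls 4 mm, floor 4 mm thick (its upper face 4 mm above the origin). Fixed to the table. Origin: centre of the underside, z up. One divider, 4 mm thick and 19 mm high, runs along x at y = 0; the compartments are 122 mm (x) by 116 mm (y), centred at y = -60 and +60 mm, x = 0.
- orange_bottle: Orange miniature bottle with a white cap and a paper band: round body 42 mm across up to 64 mm high, then a shoulder and a cap 26 mm across; 90 mm high in all; about 100 g. Origin: centre of the underside, z up its axis.
- green_bottle: Green miniature bottle with a white cap and a paper band: round body 42 mm across up to 64 mm high, then a shoulder and a cap 26 mm across; 90 mm high in all; about 100 g. Origin: centre of the underside, z up its axis.
- tin: Golden metal round tin with a blue band round its side, 50 mm across (rim 52 mm), 60 mm high; about 120 g. Origin: centre of the underside, z up.
- brush: Wooden scrubbing brush standing on its black bristles. Bristle block 86 by 34 mm, from 0 to 20 mm up; wooden back 90 mm (x) by 38 mm (y), from 20 to 38 mm up; on it a wooden grip 60 mm (x) by 22 mm (y), from 38 to 70 mm up, to be pinched across y; about 90 g. Origin: centre of the underside, z up.
- red_carton: Red carton with a white band round its side, 64 mm (x) by 36 mm (y) by 78 mm high, standing; about 120 g. Origin: centre of the underside, z up.
- purple_bottle: Purple miniature bottle with a white cap and a paper band: round body 42 mm across up to 64 mm high, then a shoulder and a cap 26 mm across; 90 mm high in all; about 100 g. Spare stock: leave it alone. Origin: centre of the underside, z up.
- white_carton: White carton with a grey band round its side, 64 mm (x) by 36 mm (y) by 78 mm high, standing; about 120 g. Spare stock: leave it alone. Origin: centre of the underside, z up.

How it is judged (in metres and radians):
At the end, for the whole second after the job is handed in: The orange bottle, tin and brush stand in the blue tray and the green bottle and red carton in the yellow tray, each in its own compartment (any one), upright within 0.12 rad, its underside on the tray floor (1 to 8 mm above the tray's underside), at rest and released (x of orange_bottle in the frame of blue_tray between -0.062 and 0.062 m and z of orange_bottle in the frame of blue_tray between 0.001 and 0.008 m and angle between each of orange_bottle, tin, brush, green_bottle, red_carton's own z axis and vertical below 0.12 rad and linear speed of each of orange_bottle, tin, brush, green_bottle, red_carton below 0.02 m/s and x of tin in the frame of blue_tray between -0.062 and 0.062 m and z of tin in the frame of blue_tray between 0.001 and 0.008 m and x of brush in the frame of blue_tray between -0.062 and 0.062 m and z of brush in the frame of blue_tray between 0.001 and 0.008 m and ((y of orange_bottle in the frame of blue_tray between -0.1188 and -0.0418 m and y of tin in the frame of blue_tray between -0.0385 and 0.0385 m and y of brush in the frame of blue_tray between 0.0418 and 0.1188 m) or (y of orange_bottle in the frame of blue_tray between -0.1188 and -0.0418 m and y of tin in the frame of blue_tray between 0.0418 and 0.1188 m and y of brush in the frame of blue_tray between -0.0385 and 0.0385 m) or (y of orange_bottle in the frame of blue_tray between -0.0385 and 0.0385 m and y of tin in the frame of blue_tray between -0.1188 and -0.0418 m and y of brush in the frame of blue_tray between 0.0418 and 0.1188 m) or (y of orange_bottle in the frame of blue_tray between -0.0385 and 0.0385 m and y of tin in the frame of blue_tray between 0.0418 and 0.1188 m and y of brush in the frame of blue_tray between -0.1188 and -0.0418 m) or (y of orange_bottle in the frame of blue_tray between 0.0418 and 0.1188 m and y of tin in the frame of blue_tray between -0.1188 and -0.0418 m and y of brush in the frame of blue_tray between -0.0385 and 0.0385 m) or (y of orange_bottle in the frame of blue_tray between 0.0418 and 0.1188 m and y of tin in the frame of blue_tray between -0.0385 and 0.0385 m and y of brush in the frame of blue_tray between -0.1188 and -0.0418 m)) and x of green_bottle in the frame of yellow_tray between -0.062 and 0.062 m and z of green_bottle in the frame of yellow_tray between 0.001 and 0.008 m and x of red_carton in the frame of yellow_tray between -0.062 and 0.062 m and z of red_carton in the frame of yellow_tray between 0.001 and 0.008 m and ((y of green_bottle in the frame of yellow_tray between -0.1186 and -0.002 m and y of red_carton in the frame of yellow_tray between 0.002 and 0.1186 m) or (y of green_bottle in the frame of yellow_tray between 0.002 and 0.1186 m and y of red_carton in the frame of yellow_tray between -0.1186 and -0.002 m))); the robot touches nothing.
It fails at once if the spare purple bottle is moved more than 25 mm or tipped more than 0.3 rad (distance of purple_bottle from where it was at the start of the episode above 0.025 m or angle between purple_bottle's own z axis and vertical above 0.3 rad).
It fails at once if the spare white carton is moved more than 25 mm or tipped more than 0.3 rad (distance of white_carton from where it was at the start of the episode above 0.025 m or angle between white_carton's own z axis and vertical above 0.3 rad).
It fails at once if one of the five kit things is knocked over (tipped more than 0.8 rad) (angle between any of orange_bottle, tin, brush, green_bottle, red_carton's own z axis and vertical above 0.8 rad).
It also fails if it takes over 122 s, if anything falls off the work surface, if the arm or the gripper's body presses on something with over 40 N, if the wrist force passes 120 N, or if a joint passes its speed limit or range.

## Robot

A 6-joint arm with a two-finger parallel gripper is mounted at the origin on the work surface. World frame = base frame: x ahead of the robot, y to its left, z up, the work surface at z = 0. Lengths are in m, angles in degrees, forces in N, time in s.
With the tool pointing down it reaches from about 0.15 to 0.775 m from the base axis. Payload 6.1 kg.
Tool frame: the origin (TCP) lies at the very end of the fingers, on their centre line; the grasp point (between the pads) lies 19 mm behind it; z points along the fingers, y is the line along which they close (so a half turn about z gives the same grasp; the last joint's range is limited). The gripper opens to 85 mm and grips with 20 to 120 N. Pads are 22 mm wide; open, the fingers measure 114 mm over their backs; the gripper's body (76 mm by 85 mm) begins 54 mm behind the grasp point. The pads swing forward as they close: fully open they stand 13 mm farther back than shut.
Start: joints at [-69.328, 7.208, -2.269, 80.523, 0, 90], TCP at [0.185, -0.491, 0.231] pointing down, gripper open.
Joint ranges: [-155.77, 155.77], [-54.66, 111.73], [-72.52, 77.12], [-102.08, 115.82], [-83.92, 84.16], [-180, 180]. Speed limits (degrees/s): [136.94, 136.94, 172.46, 180, 180, 180].

## Interface

Orientations are given as a 3x3 rotation matrix whose columns are the frame's x, y, z axes.
In Python, from bench import * gives the robot as it stands.
- The arm moves only by the tool step_arm, never from a script. Its argument "targets" is a list that holds one entry, the list of rows, each a list of 6 numbers: the shift along the tool's x, y, z as a fraction of full scale, then the turn, a rotation vector about the tool's x, y, z as a fraction of full scale. In form: [[[x, y, z, ax, ay, az], ...]]. A call has 1 to 5 rows; each row is the pose to reach, as a shift and turn from the pose commanded when the call began, along the tool's axes at that moment, turning the shorter way round; what a row does not reach only later rows make up. Full scale, the value 1, is 15 cm for a shift and pi rad for a turn. A row lasts 1/12 s, in which the tool goes at most 41.7 mm and 7.16 degrees, less where a joint would pass 70% of its speed; a pose out of reach is approached as far as the arm can. A call with a number of a shift or a turn outside -1 to 1 is refused whole. A call with a gripper value outside its range is refused whole. "gripper" is the opening, from 0 (shut) to 1 (fully open), set as the call begins (left out, the last holds). The fingers move at their own pace and stop on an object; "grip_force" is the grip in N (left out, the last holds). Time passes only in rows, so rows that repeat a pose let the fingers close. It gives the time, the measured TCP pose, the force, the opening and the grip force at its end, in the units of the state.
- observe(): the state, without advancing time (a new reading comes with each control period).
- capture(name): name is "scene" or "top" or "wrist"; returns the picture (420x560x3 uint8, red, green, blue); there is no depth.
- calibration(name): a dict with "vfov" (degrees; the focal length in pixels is half the picture's height over the tangent of half this angle, whatever the lens; pixels are square), "cx", "cy" (the principal point, pixels), "rvec" (rotation vector, rad) and "tvec" (3), from world to camera coordinates, as OpenCV has them. Camera axes: x right, y down, z forward; pixel columns grow to the right and rows downward; lengths in m; the calibration is good to about 2 mm. A picture is of the moment at which its call begins: read the wrist's pose just before it. calibration takes no time and is no camera call; for the wrist camera it gives the pose at the moment of the call.
- sign_off(): hands the job in; it is judged then, once.
The state is a dict: "t": time; "q": joint angles; "joint_velocities": joint speeds; "joint_efforts": joint torques, N m; "eef_pos": TCP position; "orientation": TCP orientation; "ft_force": force on the tool from outside, world axes, zero at the start; "moment": the same for the moment, N m; "width": finger opening in m; "finger_force": force on a finger pad.
Only numpy, scipy, OpenCV 4.12 (cv2) and the standard library are available. Lean on these libraries where they do the work, as an engineer would, in place of code of your own. Each camera call takes 0.05 s, during which the arm holds its last target. There are 200 camera calls.

## Working session

There is one attempt and no reset: what is moved stays moved. The work goes in short steps, Python scripts to look and compute and a tool call to move; the robot and the scene stay as the last step left them, time stands still between calls to the robot, and variables do not carry over. Pictures are saved under pics/ and viewed, at most 14 in all, crops included, and the job is handed in when it is done.

Besides the shell and the picture viewer there is one more tool, called after ">>>" by a JSON object that holds its "method" and its "body", one argument or row to a line. step_arm: Moves the arm, as the interface text tells. Shift numbers are shares of 15 cm and turn numbers shares of pi rad, none past 1 either way. Its arguments: {"type":"object","properties":{"targets":{"type":"array","items":{"type":"array","items":{"type":"array","items":{"type":"number"}}}},"gripper":{"type":"number"},"grip_force":{"type":"number"}},"required":["targets"]}

```bash
mkdir -p pics; python3 - <<'E'
from bench import *
import cv2
s=observe();print(s)
for n in("scene","top"):
    cv2.imwrite(f"pics/{n}0.png",capture(n)[:,:,::-1]);print(n,calibration(n))
E
```

```text
{'t': 0.0, 'q': array([-6.93293599e+01,  7.24029622e+00, -2.32605427e+00,  8.05219306e+01,
        1.08553387e-03,  9.00004616e+01]), 'joint_velocities': array([ 0.02386728, -0.02191477,  0.02235281,  0.05897201, -0.04471587,
       -0.09748199]), 'joint_efforts': array([-1.83239222e-04, -4.35913539e+01,  3.52925313e+01,  1.73064333e-02,
       -1.17508171e-04, -5.95833185e-06]), 'eef_pos': array([ 0.18518929, -0.4908339 ,  0.23054017]), 'orientation': array([[ 9.35627892e-01,  3.52987494e-01, -5.26167299e-04],
       [ 3.52987886e-01, -9.35626771e-01,  1.44829470e-03],
       [ 1.89337044e-05, -1.54079560e-03, -9.99998813e-01]]), 'ft_force': array([-0.32244295,  0.68455068,  0.45530546]), 'moment': array([-0.02971009, -0.05156641,  0.03755188]), 'finger_force': 0.0, 'width': 0.08541323200666326}
scene {'vfov': 50.76211376688454, 'cx': 287.67420859809886, 'cy': 210.15770457928338, 'rvec': array([ 0.85142192,  2.7025268 , -0.83648967]), 'tvec': array([ 0.45914093, -0.22232677,  1.05591204])}
top {'vfov': 43.3866098060157, 'cx': 278.88569228830653, 'cy': 209.98070184790564, 'rvec': array([ 2.1749739 , -2.11948917,  0.11836599]), 'tvec': array([9.61729324e-04, 5.85594130e-01, 1.04494908e+00])}
```

View pics/top0.png

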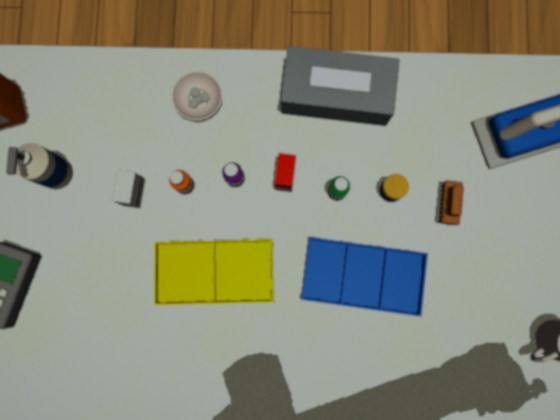

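View pics/scene0.png

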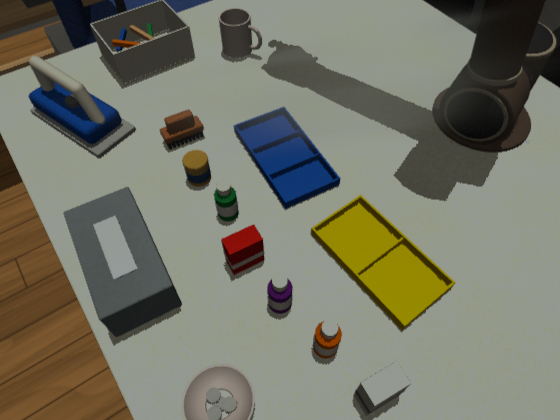

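Top view: the row left to right is white carton (127,187), orange (180,181), purple (233,174), red carton (286,172), green (340,187), tin (395,187), brush (452,203). The yellow tray is at (214,272) and the blue at (364,276). The scene view shows the same row, all standing upright.

```bash
cat > h.py <<'E'
from bench import *
import cv2, numpy as np
def cam(n,c=None):
    c=c or calibration(n); R=cv2.Rodrigues(np.array(c["rvec"]))[0]; t=np.array(c["tvec"])
    f=210/np.tan(np.radians(c["vfov"]/2)); return R,t,f,c["cx"],c["cy"]
def ray(C,px,z):
    R,t,f,cx,cy=C; o=-R.T@t; d=R.T@np.array([(px[0]-cx)/f,(px[1]-cy)/f,1]); return o+d*(z-o[2])/d[2]
def proj(C,P):
    R,t,f,cx,cy=C; p=R@np.array(P,float)+t; return np.array([cx+f*p[0]/p[2],cy+f*p[1]/p[2]])
def blob(mask,seed=None):
    cs,_=cv2.findContours(mask.astype(np.uint8),cv2.RETR_EXTERNAL,cv2.CHAIN_APPROX_NONE)
    if seed is not None: cs=[c for c in cs if np.hypot(*(c.reshape(-1,2).mean(0)-seed))<40]
    return max(cs,key=cv2.contourArea)
E
python3 - <<'E'
from h import *
im=cv2.imread("pics/top0.png");C=cam("top");print("cam at",-C[0].T@C[1])
H,S,V=[a.astype(int) for a in cv2.split(cv2.cvtColor(im,cv2.COLOR_BGR2HSV))]
for n,lo,hi,z in(("blue",100,130,.022),("yellow",22,35,.022)):
    m=(H>lo)&(H<hi)&(S>120);m[:225]=0
    r=cv2.boxPoints(cv2.minAreaRect(blob(m)));P=np.array([ray(C,p,z)[:2] for p in r])
    e=P[1]-P[0],P[2]-P[1];print(n,P.mean(0).round(4),[np.hypot(*a).round(3) for a in e],[np.degrees(np.arctan2(a[1],a[0])).round(1) for a in e])
cv2.imwrite("pics/c.png",cv2.resize(im[145:230,100:480],None,fx=2.1,fy=2.1,interpolation=cv2.INTER_CUBIC))
for n,p in(("white",(127,187)),("orange",(180,181)),("purple",(233,174)),("red",(286,172)),("green",(340,187)),("tin",(395,187)),("brush",(452,203))):
    x,y=p;print(n,"HSV",[int(a[y,x]) for a in(H,S,V)],"corners rough",ray(C,p,.07).round(3))
    m=(S[y-28:y+28,x-24:x+24]>110)&(V[y-28:y+28,x-24:x+24]>60)
    if n!="white":
        c=blob(m);r=cv2.minAreaRect(c);print("   sat blob",np.add(r[0],(x-24,y-28)).round(1),np.round(r[1],1),round(r[2],1))
    m=(S[y-28:y+28,x-24:x+24]<60)&(V[y-28:y+28,x-24:x+24]>205)
E
```

```text
cam at [ 0.44804306 -0.0044391   1.1108905 ]
blue [ 0.4559 -0.1617] [np.float64(0.127), np.float64(0.246)] [np.float64(-6.6), np.float64(-96.3)]
yellow [0.4572 0.1485] [np.float64(0.247), np.float64(0.129)] [np.float64(-87.3), np.float64(-177.1)]
white HSV [49, 17, 170] corners rough [0.62  0.322 0.07 ]
orange HSV [45, 14, 141] corners rough [0.635 0.216 0.07 ]
   sat blob [181.2 181.5] [17.3 19.2] 42.3
purple HSV [53, 14, 149] corners rough [0.652 0.11  0.07 ]
   sat blob [233.6 175.8] [11.4 17.5] 65.0
red HSV [2, 255, 167] corners rough [0.658 0.003 0.07 ]
   sat blob [284.3 170.4] [18.4 33.6] 7.1
green HSV [69, 11, 170] corners rough [ 0.63  -0.105  0.07 ]
   sat blob [337.7 189.3] [18.4 12.8] 25.0
tin HSV [22, 214, 156] corners rough [ 0.633 -0.215  0.07 ]
   sat blob [395.1 186.2] [23.7 25. ] 63.4
brush HSV [14, 201, 89] corners rough [ 0.604 -0.327  0.07 ]
   sat blob [451.8 202.3] [18.7 42.1] 4.8
```

View pics/c.png

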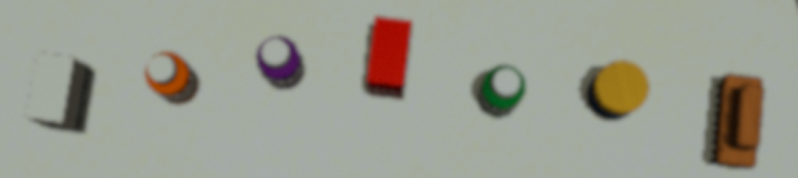

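The crop shows the whole row clearly: white caps of orange at about (177,178) and green at about (341,184), the red lid, the tin disc, and the brush grip.

```bash
python3 - <<'E'
from h import *
im=cv2.imread("pics/top0.png");sc=cv2.imread("pics/scene0.png");C=cam("top");D=cam("scene")
H,S,V=[a.astype(int) for a in cv2.split(cv2.cvtColor(im,cv2.COLOR_BGR2HSV))]
sh=sc.copy()
def rep(n,m,p,z,w=26):
    x,y=p;M=np.zeros(m.shape,bool);M[y-w:y+w,x-w:x+w]=m[y-w:y+w,x-w:x+w]
    c=blob(M);r=cv2.minAreaRect(c);b=np.array([ray(C,q,z)[:2] for q in cv2.boxPoints(r)]);e=b[1]-b[0],b[2]-b[1]
    P=np.r_[b.mean(0),z];print(n,np.round(r[0],1),P.round(4),[(np.hypot(*a)*1000).round(0) for a in e],[np.degrees(np.arctan2(a[1],a[0])).round(1)%180 for a in e])
    cv2.drawMarker(sh,tuple(int(v) for v in proj(D,P)),(255,0,255),0,8,1)
for n,p in(("orange",(177,178)),("purple",(232,170)),("green",(341,184))):
    bg=np.median(S[200:230,200:300]);x,y=p
    # cap: unsaturated pixels enclosed close to the seed, brighter than body
    print(n,"V bg",np.median(V[y-25:y-18,x-9:x+9]),"cap V",V[y,x])
    rep(n,(np.maximum(S,0)<70)&(V>V[y,x]-25)&(((np.indices(S.shape)[0]-y)**2+(np.indices(S.shape)[1]-x)**2)<81),p,.09)
rep("tin",(H>15)&(H<32)&(S>120)&(V>100),(395,187),.06)
rep("red",((H<8)|(H>172))&(S>150)&(V>130),(286,170),.078)
rep("brush all",(H>5)&(H<20)&(S>110)&(V>60),(452,203),.03)
rep("grip",(H>5)&(H<20)&(S>110)&(V>125),(452,203),.07)
rep("white",(S<45)&(V>160)&(np.indices(S.shape)[1]<135)&(V>0),(127,187),.078)
print("brush V row",V[200,438:468])
cv2.imwrite("pics/s1.png",sh[100:400,120:420])
cv2.imwrite("pics/s1.png",cv2.resize(sh[100:400,120:420],None,fx=2,fy=2))
E
```

```text
orange V bg 170.0 cap V 171
orange [175. 176.] [0.6411 0.2218 0.09  ] [np.float64(24.0), np.float64(24.0)] [np.float64(91.4), np.float64(2.9000000000000057)]
purple V bg 171.0 cap V 171
purple [230.5 169. ] [0.6578 0.1127 0.09  ] [np.float64(22.0), np.float64(20.0)] [np.float64(91.3), np.float64(2.0999999999999943)]
green V bg 171.0 cap V 171
green [341.  183.5] [ 0.634  -0.1052  0.09  ] [np.float64(20.0), np.float64(22.0)] [np.float64(91.4), np.float64(0.5999999999999943)]
tin [395.8 186.1] [ 0.6368 -0.2182  0.06  ] [np.float64(48.0), np.float64(47.0)] [np.float64(118.1), np.float64(26.19999999999999)]
red [284.6 169.1] [0.6627 0.0062 0.078 ] [np.float64(61.0), np.float64(34.0)] [np.float64(174.6), np.float64(84.0)]
brush all [451.8 202.3] [ 0.6114 -0.3391  0.03  ] [np.float64(88.0), np.float64(38.0)] [np.float64(174.6), np.float64(86.5)]
grip [457.1 199.5] [ 0.6111 -0.3372  0.07  ] [np.float64(51.0), np.float64(12.0)] [np.float64(173.8), np.float64(85.8)]
white [117.5 186.5] [0.6197 0.3384 0.078 ] [np.float64(67.0), np.float64(103.0)] [np.float64(91.3), np.float64(3.5)]
brush V row [ 88  77  60  41  45  71  87  82  66  51  37  30  34  55  86 111 126 132
 134 132 128 124 121 121 129 145 162 168 168 169]
```

View pics/s1.png

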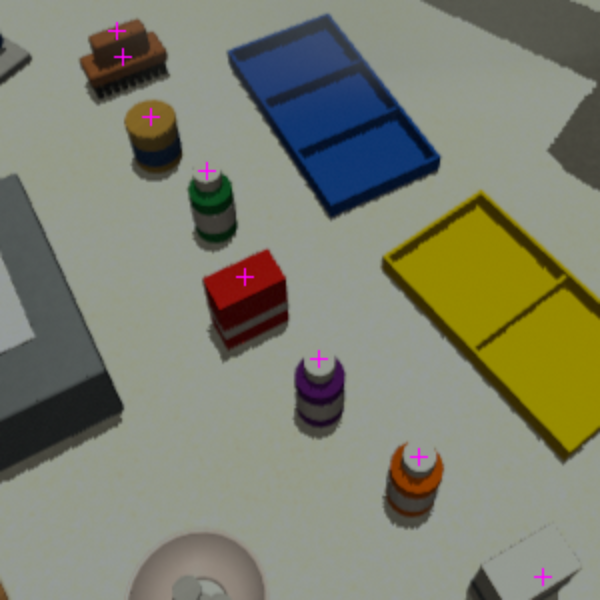

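The projected marks land on cap, lid, tin and grip in the scene view, with orange's slightly high, so the measurements agree. Everything can be gripped with one tool yaw of about -6°. I'll write a planner that prints the move numbers, starting with the brush.

```bash
cat >> h.py <<'E'
def Rz(psi):
    c,s=np.cos(np.radians(psi)),np.sin(np.radians(psi)); return np.array([[c,s,0],[s,-c,0],[0,0,-1]])
def plan(*ways,psi=-6,start=None):
    "numbers for the moves between world waypoints, with the tool at yaw psi"
    s=observe();p=np.array(s["eef_pos"]) if start is None else np.array(start); print("t",round(s["t"],2),"at",p.round(4),"w",round(s["width"],4))
    for w in ways:
        w=np.array(w,float);d=Rz(psi).T@(w-p)/.15;print(w," shift",d.round(3),"calls>=",int(np.ceil(max(abs(d).max(),np.linalg.norm(d)*150/200))));p=w
E
python3 - <<'E'
from h import *
from scipy.spatial.transform import Rotation as R
s=observe();O=s["orientation"];print("turn",R.from_matrix(O.T@Rz(-6)).as_rotvec()/np.pi)
d=O.T@(np.array([.30,-.44,.231])-s["eef_pos"])/.15;print(d)
plan((.611,-.338,.2),(.611,-.338,.043),(.611,-.338,.17),(.447,-.2415,.17),(.447,-.2415,.048),start=(.30,-.44,.231))
E
```

```text
turn [-4.38370375e-04  1.18947964e-04  1.48174912e-01]
[ 0.83589094 -0.04717488 -0.00260156]
t 0.1 at [ 0.3   -0.44   0.231] w 0.085
[ 0.611 -0.338  0.2  ]  shift [ 1.991 -0.893  0.207] calls>= 2
[ 0.611 -0.338  0.043]  shift [0.    0.    1.047] calls>= 2
[ 0.611 -0.338  0.17 ]  shift [ 0.     0.    -0.847] calls>= 1
[ 0.447  -0.2415  0.17  ]  shift [-1.155 -0.526  0.   ] calls>= 2
[ 0.447  -0.2415  0.048 ]  shift [0.    0.    0.813] calls>= 1
```

>>> {"method": "step_arm", "body": {
  "targets": [
    [[0.3,-0.02,0,0,0,0.039],[0.5,-0.03,0,0,0,0.075],[0.7,-0.04,0,0,0,0.11],[0.836,-0.047,0,0,0,0.148],[0.836,-0.047,0,0,0,0.148]]
  ],
  "gripper": 0.75
}}

```text
t: 0.52
eef_pos: [0.303, -0.4387, 0.2307]
orientation: [[0.995, -0.105, 0.0], [-0.105, -0.995, 0.001], [0.0, -0.001, -1.0]]
ft_force: [-0.6, 0.1, 0.0]
width: 0.0643
finger_force: 0.0
```

>>> {"method": "step_arm", "body": {
  "targets": [
    [[0.25,-0.11,0.03,0,0,0],[0.5,-0.22,0.05,0,0,0],[0.75,-0.33,0.08,0,0,0],[1,-0.45,0.1,0,0,0],[1,-0.45,0.1,0,0,0]]
  ]
}}

```text
t: 0.93
eef_pos: [0.4611, -0.3864, 0.214]
orientation: [[0.995, -0.097, 0.0], [-0.097, -0.995, 0.002], [-0.0, -0.002, -1.0]]
ft_force: [-1.3, 0.6, -0.8]
width: 0.0643
finger_force: 0.0
```

>>> {"method": "step_arm", "body": {
  "targets": [
    [[0.25,-0.11,0.03,0,0,0],[0.5,-0.22,0.05,0,0,0],[0.75,-0.33,0.08,0,0,0],[0.99,-0.443,0.107,0,0,0],[0.99,-0.443,0.107,0,0,0]]
  ]
}}

```text
t: 1.35
eef_pos: [0.6156, -0.3355, 0.1961]
orientation: [[0.995, -0.098, -0.002], [-0.097, -0.995, 0.003], [-0.002, -0.003, -1.0]]
ft_force: [-2.4, -0.0, 0.4]
width: 0.0641
finger_force: 0.0
```

```bash
python3 - <<'E'
from h import *
plan((.611,-.338,.2),(.611,-.338,.043));cv2.imwrite("pics/w1.png",capture("wrist")[:,:,::-1])
s=observe();print(s["orientation"].round(3),s["q"].round(1))
C=cam("wrist");print(-C[0].T@C[1]);print("grip top expected px",proj(C,(.611,-.338,.07)))
E
```

```text
t 1.35 at [ 0.6156 -0.3355  0.1961] w 0.0641
[ 0.611 -0.338  0.2  ]  shift [-0.029  0.02  -0.026] calls>= 1
[ 0.611 -0.338  0.043]  shift [0.    0.    1.047] calls>= 2
[[ 0.995 -0.099 -0.003]
 [-0.099 -0.995  0.002]
 [-0.003 -0.002 -1.   ]] [-28.8  27.3  20.4  83.3   0.  156.9]
[ 0.68080642 -0.34333301  0.33915822]
grip top expected px [284.67799463 207.89321886]
```

View pics/w1.png

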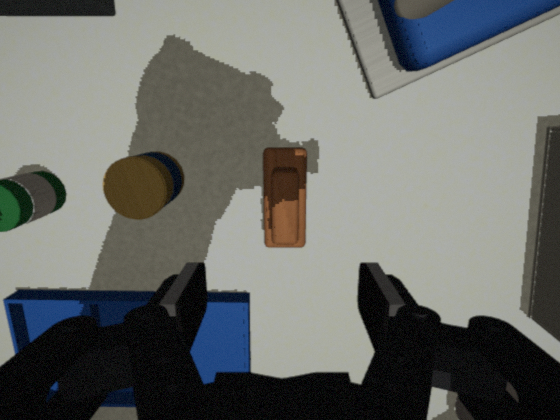

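The wrist view shows the brush grip centred near (285,205), against (285,208) predicted. The yaw is aligned and the fingers straddle it. Descending.

>>> {"method": "step_arm", "body": {
  "targets": [
    [[0,0,0.15,0,0,0],[0,0,0.35,0,0,0],[0,0,0.55,0,0,0],[0,0,0.75,0,0,0],[0,0,0.85,0,0,0]]
  ]
}}

```text
t: 1.82
eef_pos: [0.6079, -0.3382, 0.0687]
orientation: [[0.995, -0.104, -0.005], [-0.104, -0.995, 0.002], [-0.005, -0.002, -1.0]]
ft_force: [-0.3, -0.2, -0.7]
width: 0.064
finger_force: 0.0
```

>>> {"method": "step_arm", "body": {
  "targets": [
    [[0,0,0.1,0,0,0],[0,0,0.19,0,0,0],[0,0,0.19,0,0,0],[0,0,0.19,0,0,0]]
  ]
}}

```text
t: 2.15
eef_pos: [0.6094, -0.3387, 0.0438]
orientation: [[0.995, -0.104, -0.002], [-0.104, -0.995, 0.001], [-0.002, -0.0, -1.0]]
ft_force: [-0.4, -0.1, 0.5]
width: 0.0642
finger_force: 0.0
```

>>> {"method": "step_arm", "body": {
  "targets": [
    [[0,0,0,0,0,0],[0,0,0,0,0,0],[0,0,0,0,0,0],[0,0,0,0,0,0],[0,0,0,0,0,0]]
  ],
  "gripper": 0,
  "grip_force": 40
}}

```text
t: 2.57
eef_pos: [0.6114, -0.3385, 0.0455]
orientation: [[0.995, -0.104, 0.001], [-0.104, -0.995, -0.001], [0.002, 0.001, -1.0]]
ft_force: [-0.9, -0.4, 2.9]
width: 0.0214
finger_force: 41.9
```

>>> {"method": "step_arm", "body": {
  "targets": [
    [[0,0,-0.1,0,0,0],[0,0,-0.3,0,0,0],[0,0,-0.5,0,0,0],[0,0,-0.7,0,0,0],[0,0,-0.85,0,0,0]]
  ]
}}

```text
t: 2.98
eef_pos: [0.6113, -0.3382, 0.1745]
orientation: [[0.995, -0.104, 0.002], [-0.104, -0.995, -0.001], [0.002, 0.001, -1.0]]
ft_force: [0.6, -0.6, 0.2]
width: 0.0211
finger_force: 41.2
```

>>> {"method": "step_arm", "body": {
  "targets": [
    [[-0.1,-0.05,0,0,0,0],[-0.25,-0.11,0,0,0,0],[-0.4,-0.18,0,0,0,0],[-0.55,-0.25,0,0,0,0],[-0.7,-0.32,0,0,0,0]]
  ]
}}

```text
t: 3.4
eef_pos: [0.5105, -0.2787, 0.1715]
orientation: [[0.995, -0.104, -0.0], [-0.104, -0.995, 0.0], [-0.0, -0.0, -1.0]]
ft_force: [-0.4, 0.2, -0.7]
width: 0.0216
finger_force: 41.2
```

>>> {"method": "step_arm", "body": {
  "targets": [
    [[-0.15,-0.07,0,0,0,0],[-0.3,-0.14,0,0,0,0],[-0.4,-0.18,0,0,0,0],[-0.455,-0.206,0,0,0,0],[-0.455,-0.206,0,0,0,0]]
  ]
}}

```text
t: 3.82
eef_pos: [0.4457, -0.2409, 0.1723]
orientation: [[0.995, -0.104, 0.0], [-0.104, -0.995, -0.0], [0.0, 0.0, -1.0]]
ft_force: [-0.5, -0.2, -0.5]
width: 0.0218
finger_force: 41.1
```

>>> {"method": "step_arm", "body": {
  "targets": [
    [[0,0,0.15,0,0,0],[0,0,0.3,0,0,0],[0,0,0.45,0,0,0],[0,0,0.6,0,0,0],[0,0,0.6,0,0,0]]
  ]
}}

```text
t: 4.23
eef_pos: [0.4454, -0.2409, 0.0774]
orientation: [[0.995, -0.104, -0.006], [-0.104, -0.995, 0.003], [-0.006, -0.002, -1.0]]
ft_force: [-0.5, 1.1, -0.1]
width: 0.0212
finger_force: 41.1
```

```bash
python3 - <<'E'
from h import *
plan((.447,-.2415,.05));im=np.hstack([capture("wrist")[:,:400],capture("scene")[60:260,120:380][:,:].repeat(1,0)][:1]);s=capture("scene")[60:270,120:400]
cv2.imwrite("pics/b1.png",np.hstack([im,np.pad(cv2.resize(s,(400,300)),((0,120),(0,0),(0,0)))])[:,:,::-1])
E
```

```text
t 4.23 at [ 0.4454 -0.2409  0.0774] w 0.0212
[ 0.447  -0.2415  0.05  ]  shift [0.011 0.003 0.183] calls>= 1
```

View pics/b1.png

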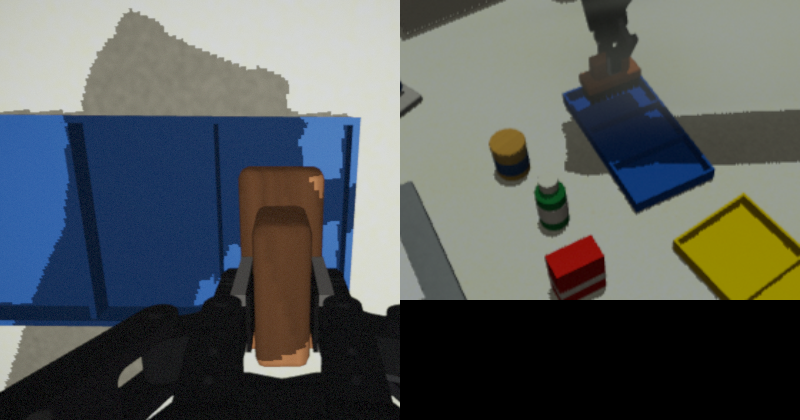

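The brush sits between the divider (217) and the outer wall (350) with clearance on both sides. Lower, release, raise, then go to the tin.

>>> {"method": "step_arm", "body": {
  "targets": [
    [[0,0,0.08,0,0,0],[0,0,0.14,0,0,0],[0,0,0.19,0,0,0],[0,0,0.217,0,0,0],[0,0,0.217,0,0,0]]
  ]
}}

```text
t: 4.8
eef_pos: [0.4471, -0.2416, 0.0496]
orientation: [[0.995, -0.104, 0.001], [-0.104, -0.995, 0.0], [0.001, -0.0, -1.0]]
ft_force: [0.0, -0.6, -0.9]
width: 0.0211
finger_force: 41.1
```

>>> {"method": "step_arm", "body": {
  "targets": [
    [[0,0,0,0,0,0],[0,0,0,0,0,0],[0,0,0,0,0,0],[0,0,0,0,0,0]]
  ],
  "gripper": 0.55
}}

```text
t: 5.13
eef_pos: [0.447, -0.2417, 0.0494]
orientation: [[0.995, -0.104, 0.0], [-0.104, -0.995, -0.0], [0.0, 0.0, -1.0]]
ft_force: [-0.3, 0.4, -1.0]
width: 0.0469
finger_force: 0.0
```

>>> {"method": "step_arm", "body": {
  "targets": [
    [[0,0,-0.1,0,0,0],[0,0,-0.3,0,0,0],[0,0,-0.55,0,0,0],[0,0,-0.8,0,0,0],[0,0,-0.8,0,0,0]]
  ]
}}

```text
t: 5.55
eef_pos: [0.4497, -0.2432, 0.1767]
orientation: [[0.995, -0.104, 0.009], [-0.104, -0.995, -0.005], [0.01, 0.004, -1.0]]
ft_force: [1.7, 0.1, 0.9]
width: 0.0469
finger_force: 0.0
```

```bash
python3 - <<'E'
from h import *
plan((.637,-.218,.17),(.637,-.218,.026),(.637,-.218,.17),(.456,-.162,.17),(.456,-.162,.031))
im=capture("top")[:,:,::-1];cv2.imwrite("pics/t2.png",im)
C=cam("top");h=cv2.cvtColor(im.copy(),cv2.COLOR_BGR2HSV).astype(int)
m=(h[...,0]>15)&(h[...,0]<32)&(h[...,1]>120)&(h[...,2]>100);m[:,:375]=0;m[:160]=0;m[215:]=0;m[:,425:]=0
(c,r)=cv2.minEnclosingCircle(blob(m));print("tin",c,r,ray(C,c,.06))
m=(h[...,0]<20)&(h[...,1]>110);m[:245]=0;r=cv2.minAreaRect(blob(m));print("brush",r,ray(C,r[0],.038))
E
```

```text
t 5.55 at [ 0.4497 -0.2432  0.1767] w 0.0469
[ 0.637 -0.218  0.17 ]  shift [ 1.224 -0.297  0.045] calls>= 2
[ 0.637 -0.218  0.026]  shift [0.   0.   0.96] calls>= 1
[ 0.637 -0.218  0.17 ]  shift [ 0.    0.   -0.96] calls>= 1
[ 0.456 -0.162  0.17 ]  shift [-1.239 -0.245  0.   ] calls>= 2
[ 0.456 -0.162  0.031]  shift [0.    0.    0.927] calls>= 1
tin (395.1715393066406, 185.75547790527344) 12.567058563232422 [ 0.63742552 -0.2169674   0.06      ]
brush ((404.1153869628906, 292.423095703125), (19.219379425048828, 21.572771072387695), 11.309932708740234) [ 0.4252055  -0.23901371  0.038     ]
```

>>> {"method": "step_arm", "body": {
  "targets": [
    [[0.15,-0.04,0,0,0,0],[0.35,-0.08,0,0,0,0],[0.55,-0.13,0,0,0,0],[0.75,-0.18,0,0,0,0],[0.95,-0.22,0,0,0,0]]
  ],
  "gripper": 0.9
}}

```text
t: 6.02
eef_pos: [0.5929, -0.2231, 0.1679]
orientation: [[0.995, -0.104, -0.001], [-0.104, -0.995, 0.001], [-0.002, -0.0, -1.0]]
ft_force: [0.5, -0.7, -0.3]
width: 0.0773
finger_force: 0.0
```

>>> {"method": "step_arm", "body": {
  "targets": [
    [[0.15,-0.04,0,0,0,0],[0.293,-0.072,0,0,0,0],[0.293,-0.072,0.1,0,0,0],[0.293,-0.072,0.25,0,0,0],[0.293,-0.072,0.4,0,0,0]]
  ]
}}

```text
t: 6.43
eef_pos: [0.6373, -0.2172, 0.1073]
orientation: [[0.995, -0.103, -0.0], [-0.103, -0.995, 0.0], [-0.0, -0.0, -1.0]]
ft_force: [-0.1, 0.5, -0.1]
width: 0.077
finger_force: 0.0
```

>>> {"method": "step_arm", "body": {
  "targets": [
    [[0,0,0.15,0,0,0],[0,0,0.3,0,0,0],[0,0,0.45,0,0,0],[0,0,0.553,0,0,0],[0,0,0.553,0,0,0]]
  ]
}}

```text
t: 6.85
eef_pos: [0.6336, -0.2164, 0.0207]
orientation: [[0.995, -0.104, -0.008], [-0.104, -0.995, 0.003], [-0.008, -0.002, -1.0]]
ft_force: [-0.1, 0.6, -0.0]
width: 0.0768
finger_force: 0.0
```

>>> {"method": "step_arm", "body": {
  "targets": [
    [[0,0,0,0,0,0],[0,0,0,0,0,0],[0,0,0,0,0,0],[0,0,0,0,0,0],[0,0,0,0,0,0]]
  ],
  "gripper": 0.3
}}

```text
t: 7.27
eef_pos: [0.6376, -0.2177, 0.0275]
orientation: [[0.995, -0.104, 0.002], [-0.104, -0.995, -0.001], [0.002, 0.0, -1.0]]
ft_force: [-0.8, 0.7, 2.3]
width: 0.0491
finger_force: 41.7
```

>>> {"method": "step_arm", "body": {
  "targets": [
    [[0,0,-0.1,0,0,0],[0,0,-0.3,0,0,0],[0,0,-0.55,0,0,0],[0,0,-0.8,0,0,0],[0,0,-0.95,0,0,0]]
  ]
}}

```text
t: 7.68
eef_pos: [0.6377, -0.2178, 0.1737]
orientation: [[0.995, -0.104, 0.005], [-0.104, -0.995, -0.002], [0.005, 0.001, -1.0]]
ft_force: [0.8, -0.6, -0.5]
width: 0.0488
finger_force: 41.6
```

>>> {"method": "step_arm", "body": {
  "targets": [
    [[-0.1,-0.02,0,0,0,0],[-0.25,-0.05,0,0,0,0],[-0.42,-0.08,0,0,0,0],[-0.6,-0.12,0,0,0,0],[-0.78,-0.15,0,0,0,0]]
  ]
}}

```text
t: 8.1
eef_pos: [0.5217, -0.1825, 0.169]
orientation: [[0.995, -0.104, 0.0], [-0.104, -0.995, -0.0], [0.001, 0.0, -1.0]]
ft_force: [0.4, 0.7, -0.3]
width: 0.049
finger_force: 41.6
```

>>> {"method": "step_arm", "body": {
  "targets": [
    [[-0.18,-0.04,0,0,0,0],[-0.32,-0.07,0,0,0,0],[-0.42,-0.085,0,0,0,0],[-0.459,-0.092,0,0,0,0],[-0.459,-0.092,0,0,0,0]]
  ]
}}

```text
t: 8.52
eef_pos: [0.455, -0.1618, 0.1695]
orientation: [[0.995, -0.104, 0.001], [-0.104, -0.995, -0.0], [0.001, 0.0, -1.0]]
ft_force: [0.2, 0.2, -1.0]
width: 0.0494
finger_force: 41.6
```

>>> {"method": "step_arm", "body": {
  "targets": [
    [[0,0,0.15,0,0,0],[0,0,0.3,0,0,0],[0,0,0.45,0,0,0],[0,0,0.6,0,0,0],[0,0,0.68,0,0,0]]
  ]
}}

```text
t: 8.93
eef_pos: [0.4559, -0.162, 0.0642]
orientation: [[0.995, -0.104, -0.002], [-0.104, -0.995, 0.001], [-0.002, -0.001, -1.0]]
ft_force: [-0.7, 0.0, -1.1]
width: 0.0488
finger_force: 41.6
```

```bash
python3 - <<'E'
from h import *
plan((.456,-.162,.031));a=capture("wrist")[:,:400];s=capture("scene")[60:270,120:400];t=capture("top")[220:360,280:460]
cv2.imwrite("pics/b2.png",np.hstack([a,np.vstack([cv2.resize(s,(280,210)),cv2.resize(t,(280,210))])])[:,:,::-1])
E
```

```text
t 8.93 at [ 0.4559 -0.162   0.0642] w 0.0488
[ 0.456 -0.162  0.031]  shift [ 0.001 -0.     0.222] calls>= 1
```

View pics/b2.png

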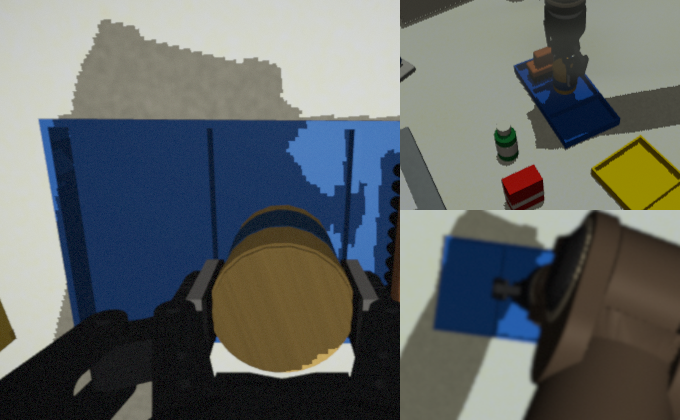

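The tin hangs between its dividers (211 and 348) and the brush stands in the end compartment. Lower, release, raise, then half-turn the wrist so that joint 6 stays in range on the left side.

>>> {"method": "step_arm", "body": {
  "targets": [
    [[0,0,0.09,0,0,0],[0,0,0.16,0,0,0],[0,0,0.21,0,0,0],[0,0,0.237,0,0,0],[0,0,0.237,0,0,0]]
  ]
}}

```text
t: 9.5
eef_pos: [0.4561, -0.1621, 0.0317]
orientation: [[0.995, -0.104, 0.001], [-0.104, -0.995, -0.0], [0.001, 0.0, -1.0]]
ft_force: [-0.1, -0.1, -1.0]
width: 0.0489
finger_force: 41.8
```

>>> {"method": "step_arm", "body": {
  "targets": [
    [[0,0,0,0,0,0],[0,0,0,0,0,0],[0,0,0,0,0,0],[0,0,0,0,0,0]]
  ],
  "gripper": 0.73
}}

```text
t: 9.83
eef_pos: [0.456, -0.1621, 0.0314]
orientation: [[0.995, -0.104, 0.0], [-0.104, -0.995, -0.0], [0.0, 0.0, -1.0]]
ft_force: [1.0, -0.1, 0.2]
width: 0.0624
finger_force: 0.0
```

>>> {"method": "step_arm", "body": {
  "targets": [
    [[0,0,-0.1,0,0,0],[0,0,-0.3,0,0,0],[0,0,-0.55,0,0,0],[0,0,-0.8,0,0,0],[0,0,-0.93,0,0,0]]
  ]
}}

```text
t: 10.25
eef_pos: [0.457, -0.1624, 0.1751]
orientation: [[0.995, -0.104, 0.005], [-0.104, -0.995, -0.002], [0.005, 0.001, -1.0]]
ft_force: [0.8, 1.0, 0.7]
width: 0.0627
finger_force: 0.0
```

>>> {"method": "step_arm", "body": {
  "targets": [
    [[0,0,0,0,0,-0.039],[0,0,0,0,0,-0.078],[0,0,0,0,0,-0.117],[0,0,0,0,0,-0.156],[0,0,0,0,0,-0.195]]
  ]
}}

```text
t: 10.67
eef_pos: [0.4558, -0.162, 0.1708]
orientation: [[0.871, 0.492, 0.0], [0.492, -0.871, -0.0], [0.0, 0.0, -1.0]]
ft_force: [0.4, 0.2, 0.4]
width: 0.0624
finger_force: 0.0
```

>>> {"method": "step_arm", "body": {
  "targets": [
    [[0,0,0,0,0,-0.039],[0,0,0,0,0,-0.078],[0,0,0,0,0,-0.117],[0,0,0,0,0,-0.156],[0,0,0,0,0,-0.195]]
  ]
}}

```text
t: 11.08
eef_pos: [0.4558, -0.162, 0.1707]
orientation: [[0.429, 0.903, 0.0], [0.903, -0.429, -0.0], [0.0, 0.0, -1.0]]
ft_force: [-0.4, -0.4, -0.3]
width: 0.0621
finger_force: 0.0
```

>>> {"method": "step_arm", "body": {
  "targets": [
    [[0,0,0,0,0,-0.039],[0,0,0,0,0,-0.078],[0,0,0,0,0,-0.117],[0,0,0,0,0,-0.156],[0,0,0,0,0,-0.195]]
  ]
}}

```text
t: 11.5
eef_pos: [0.4558, -0.1621, 0.1708]
orientation: [[-0.168, 0.986, 0.0], [0.986, 0.168, -0.0], [-0.0, 0.0, -1.0]]
ft_force: [-0.2, 0.4, 1.1]
width: 0.0624
finger_force: 0.0
```

>>> {"method": "step_arm", "body": {
  "targets": [
    [[0,0,0,0,0,-0.039],[0,0,0,0,0,-0.078],[0,0,0,0,0,-0.117],[0,0,0,0,0,-0.156],[0,0,0,0,0,-0.195]]
  ]
}}

```text
t: 11.92
eef_pos: [0.4558, -0.1621, 0.1707]
orientation: [[-0.704, 0.71, 0.0], [0.71, 0.704, -0.0], [-0.0, 0.0, -1.0]]
ft_force: [-0.8, -0.1, 0.1]
width: 0.0625
finger_force: 0.0
```

>>> {"method": "step_arm", "body": {
  "targets": [
    [[0,0,0,0,0,-0.039],[0,0,0,0,0,-0.078],[0,0,0,0,0,-0.117],[0,0,0,0,0,-0.156],[0,0,0,0,0,-0.195]]
  ]
}}

```text
t: 12.33
eef_pos: [0.4558, -0.162, 0.1708]
orientation: [[-0.984, 0.176, 0.0], [0.176, 0.984, -0.0], [-0.0, -0.0, -1.0]]
ft_force: [-0.6, -0.2, 0.3]
width: 0.0625
finger_force: 0.0
```

>>> {"method": "step_arm", "body": {
  "targets": [
    [[0,0,0,0,0,-0.025],[0,0,0,0,0,-0.025],[0,0,0,0,0,-0.025]]
  ],
  "gripper": 0.9
}}

```text
t: 12.58
eef_pos: [0.4558, -0.1621, 0.1707]
orientation: [[-0.994, 0.106, 0.0], [0.106, 0.994, -0.0], [-0.0, -0.0, -1.0]]
ft_force: [0.6, -0.1, -0.5]
width: 0.0768
finger_force: 0.0
```

```bash
python3 - <<'E'
from h import *
G=(.634,-.105);Y=(.460,.0885)
s=observe();print(s["q"].round(1))
plan((*G,.17),(*G,.03),(*G,.17),(*Y,.17),(*Y,.035),psi=174)
a=capture("top");cv2.imwrite("pics/t3.png",a[:,:,::-1])
h=cv2.cvtColor(a,cv2.COLOR_RGB2HSV).astype(int);C=cam("top")
for n,lo,hi,b in(("green",55,90,(310,370,160,215)),("orange",5,16,(155,210,155,210)),("purple",130,160,(210,260,150,200))):
    m=(h[...,0]>=lo)&(h[...,0]<=hi)&(h[...,1]>110)&(h[...,2]>40);k=np.zeros_like(m);k[b[2]:b[3],b[0]:b[1]]=1
    c=cv2.convexHull(blob(m&k));(x,r)=cv2.minEnclosingCircle(c);print(n,np.round(x,1),round(r,1),ray(C,x,.055).round(4))
E
```

```text
[-19.6   3.2 -14.3  72.5   0.  -13.5]
t 12.58 at [ 0.4558 -0.1621  0.1707] w 0.0768
[ 0.634 -0.105  0.17 ]  shift [-1.142  0.502  0.005] calls>= 2
[ 0.634 -0.105  0.03 ]  shift [0.    0.    0.933] calls>= 1
[ 0.634 -0.105  0.17 ]  shift [ 0.     0.    -0.933] calls>= 1
[0.46   0.0885 0.17  ]  shift [1.288 1.162 0.   ] calls>= 2
[0.46   0.0885 0.035 ]  shift [0.  0.  0.9] calls>= 1
green [338.9 187. ] 9.4 [ 0.633  -0.1044  0.055 ]
orange [179.9 180.7] 10.1 [0.6383 0.2191 0.055 ]
purple [232.5 173.5] 8.9 [0.6557 0.1123 0.055 ]
```

View pics/t3.png

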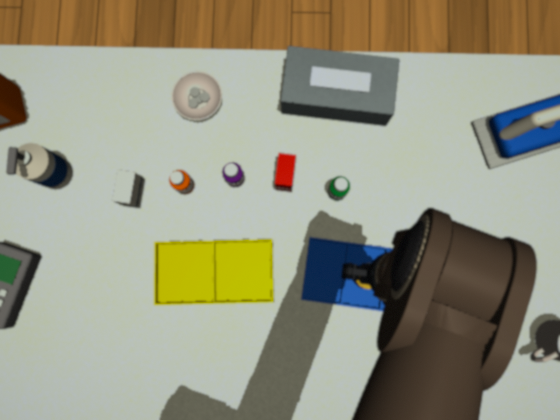

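The rest of the row is undisturbed; the arm hides the brush and most of the tin. Green is at (340,187). Going for the green bottle.

>>> {"method": "step_arm", "body": {
  "targets": [
    [[-0.15,0.07,0,0,0,0],[-0.35,0.15,0,0,0,0],[-0.55,0.24,0,0,0,0],[-0.75,0.33,0,0,0,0],[-0.95,0.42,0,0,0,0]]
  ]
}}

```text
t: 13.05
eef_pos: [0.6054, -0.1136, 0.1707]
orientation: [[-0.994, 0.106, 0.0], [0.106, 0.994, -0.0], [-0.0, -0.0, -1.0]]
ft_force: [0.3, -1.1, -0.1]
width: 0.077
finger_force: 0.0
```

>>> {"method": "step_arm", "body": {
  "targets": [
    [[-0.13,0.06,0,0,0,0],[-0.188,0.082,0,0,0,0],[-0.188,0.082,0.1,0,0,0],[-0.188,0.082,0.25,0,0,0],[-0.188,0.082,0.4,0,0,0]]
  ]
}}

```text
t: 13.47
eef_pos: [0.6336, -0.1051, 0.1106]
orientation: [[-0.994, 0.105, 0.001], [0.105, 0.994, -0.0], [-0.001, -0.0, -1.0]]
ft_force: [0.3, -1.0, 0.3]
width: 0.0773
finger_force: 0.0
```

>>> {"method": "step_arm", "body": {
  "targets": [
    [[0,0,0.15,0,0,0],[0,0,0.3,0,0,0],[0,0,0.45,0,0,0],[0,0,0.535,0,0,0],[0,0,0.535,0,0,0]]
  ]
}}

```text
t: 13.88
eef_pos: [0.6305, -0.1049, 0.027]
orientation: [[-0.994, 0.106, -0.006], [0.106, 0.994, 0.001], [0.006, 0.0, -1.0]]
ft_force: [-0.6, 0.8, -0.1]
width: 0.077
finger_force: 0.0
```

>>> {"method": "step_arm", "body": {
  "targets": [
    [[0,0,0,0,0,0],[0,0,0,0,0,0],[0,0,0,0,0,0],[0,0,0,0,0,0],[0,0,0,0,0,0]]
  ],
  "gripper": 0.2
}}

```text
t: 14.3
eef_pos: [0.6345, -0.1051, 0.0324]
orientation: [[-0.995, 0.104, 0.003], [0.104, 0.995, -0.0], [-0.003, -0.0, -1.0]]
ft_force: [-0.4, 0.6, 7.0]
width: 0.0412
finger_force: 40.8
```

>>> {"method": "step_arm", "body": {
  "targets": [
    [[0,0,-0.1,0,0,0],[0,0,-0.3,0,0,0],[0,0,-0.55,0,0,0],[0,0,-0.8,0,0,0],[0,0,-0.95,0,0,0]]
  ]
}}

```text
t: 14.72
eef_pos: [0.6342, -0.1051, 0.1776]
orientation: [[-0.995, 0.104, 0.004], [0.104, 0.995, -0.001], [-0.005, -0.0, -1.0]]
ft_force: [1.3, -0.4, -1.1]
width: 0.0411
finger_force: 40.8
```

```bash
python3 - <<'E'
from h import *
Y=(.460,.0885);plan((*Y,.173),(*Y,.035),psi=174);print(observe()["q"].round(1))
E
```

```text
t 14.72 at [ 0.6342 -0.1051  0.1776] w 0.0411
[0.46   0.0885 0.173 ]  shift [1.29  1.162 0.03 ] calls>= 2
[0.46   0.0885 0.035 ]  shift [0.   0.   0.92] calls>= 1
[-9.4 20.2  7.5 77.1 -0.  -3.4]
```

>>> {"method": "step_arm", "body": {
  "targets": [
    [[0.1,0.09,0,0,0,0],[0.22,0.2,0,0,0,0],[0.36,0.32,0,0,0,0],[0.5,0.45,0,0,0,0],[0.65,0.58,0,0,0,0]]
  ]
}}

```text
t: 15.13
eef_pos: [0.5447, -0.0076, 0.1731]
orientation: [[-0.995, 0.105, 0.0], [0.105, 0.995, -0.0], [-0.0, 0.0, -1.0]]
ft_force: [0.5, 1.1, -1.4]
width: 0.0409
finger_force: 40.8
```

>>> {"method": "step_arm", "body": {
  "targets": [
    [[0.15,0.14,0,0,0,0],[0.3,0.27,0,0,0,0],[0.45,0.41,0,0,0,0],[0.57,0.52,0,0,0,0],[0.635,0.58,0,0,0,0]]
  ]
}}

```text
t: 15.55
eef_pos: [0.4579, 0.0896, 0.1734]
orientation: [[-0.995, 0.102, 0.0], [0.102, 0.995, 0.0], [-0.0, 0.0, -1.0]]
ft_force: [-0.1, 0.3, -1.0]
width: 0.0412
finger_force: 40.8
```

>>> {"method": "step_arm", "body": {
  "targets": [
    [[0,0,0.1,0,0,0],[0,0,0.25,0,0,0],[0,0,0.4,0,0,0],[0,0,0.55,0,0,0],[0,0,0.68,0,0,0]]
  ]
}}

```text
t: 15.97
eef_pos: [0.4598, 0.088, 0.0699]
orientation: [[-0.995, 0.104, 0.0], [0.104, 0.995, -0.0], [-0.0, -0.0, -1.0]]
ft_force: [-0.1, 0.3, -1.6]
width: 0.0412
finger_force: 40.8
```

>>> {"method": "step_arm", "body": {
  "targets": [
    [[0,0,0.09,0,0,0],[0,0,0.16,0,0,0],[0,0,0.21,0,0,0],[0,0,0.23,0,0,0],[0,0,0.23,0,0,0]]
  ]
}}

```text
t: 16.38
eef_pos: [0.4602, 0.0881, 0.0369]
orientation: [[-0.995, 0.104, 0.001], [0.104, 0.995, -0.0], [-0.001, -0.0, -1.0]]
ft_force: [-0.9, 0.2, -0.2]
width: 0.0411
finger_force: 40.7
```

```bash
python3 - <<'E'
from h import *
Y=(.460,.0885);plan((*Y,.036),psi=174)
a=capture("wrist")[:,:400];t=capture("top")[140:350,200:480]
s=capture("scene")[100:310,130:410]
cv2.imwrite("pics/b3.png",np.hstack([a,np.vstack([s,t])])[:,:,::-1])
E
```

```text
t 16.38 at [0.4602 0.0881 0.0369] w 0.0411
[0.46   0.0885 0.036 ]  shift [0.001 0.002 0.006] calls>= 1
```

View pics/b3.png

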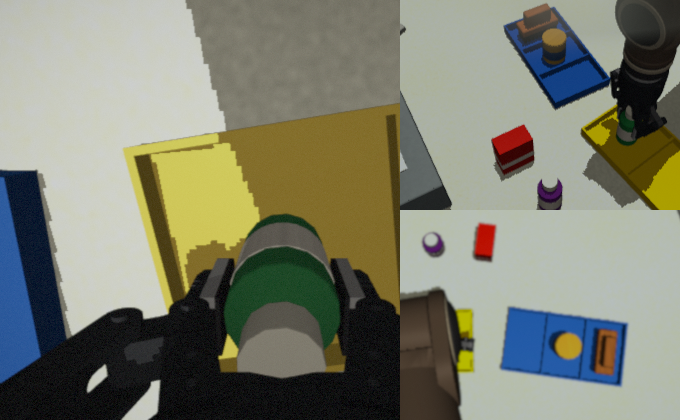

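Tin and brush stand in the blue tray, and the green bottle is down inside the right yellow compartment. Release it and go for the red carton.

>>> {"method": "step_arm", "body": {
  "targets": [
    [[0,0,0,0,0,0],[0,0,0,0,0,0],[0,0,0,0,0,0],[0,0,0,0,0,0]]
  ],
  "gripper": 0.75
}}

```text
t: 16.87
eef_pos: [0.46, 0.0882, 0.0367]
orientation: [[-0.995, 0.104, 0.0], [0.104, 0.995, 0.0], [-0.0, 0.0, -1.0]]
ft_force: [0.5, 1.0, 0.2]
width: 0.0643
finger_force: 0.0
```

>>> {"method": "step_arm", "body": {
  "targets": [
    [[0,0,-0.1,0,0,0],[0,0,-0.3,0,0,0],[0,0,-0.55,0,0,0],[0,0,-0.8,0,0,0],[0,0,-0.92,0,0,0]]
  ]
}}

```text
t: 17.28
eef_pos: [0.4611, 0.0884, 0.179]
orientation: [[-0.995, 0.104, 0.005], [0.104, 0.995, 0.001], [-0.005, 0.002, -1.0]]
ft_force: [0.3, -0.2, 0.2]
width: 0.0642
finger_force: 0.0
```

>>> {"method": "step_arm", "body": {
  "targets": [
    [[-0.15,-0.04,0,0,0,0],[-0.34,-0.1,0,0,0,0],[-0.53,-0.15,0,0,0,0],[-0.72,-0.21,0,0,0,0],[-0.9,-0.26,0,0,0,0]]
  ],
  "gripper": 0.8
}}

```text
t: 17.7
eef_pos: [0.5913, 0.0347, 0.1745]
orientation: [[-0.995, 0.104, 0.0], [0.104, 0.995, -0.0], [-0.0, 0.0, -1.0]]
ft_force: [0.7, 0.3, 0.4]
width: 0.0683
finger_force: 0.0
```

>>> {"method": "step_arm", "body": {
  "targets": [
    [[-0.2,-0.06,0,0,0,0],[-0.38,-0.11,0,0,0,0],[-0.5,-0.146,0,0,0,0],[-0.5,-0.146,0.1,0,0,0],[-0.5,-0.146,0.25,0,0,0]]
  ]
}}

```text
t: 18.12
eef_pos: [0.6648, 0.0051, 0.1381]
orientation: [[-0.994, 0.105, 0.004], [0.105, 0.994, 0.0], [-0.004, 0.0, -1.0]]
ft_force: [-0.9, -0.3, -0.1]
width: 0.0683
finger_force: 0.0
```

```bash
python3 - <<'E'
from h import *
plan((.662,.006,.034),psi=174);cv2.imwrite("pics/w4.png",capture("wrist")[:,:,::-1])
E
```

```text
t 18.12 at [0.6648 0.0051 0.1381] w 0.0683
[0.662 0.006 0.034]  shift [0.019 0.004 0.694] calls>= 1
```

View pics/w4.png

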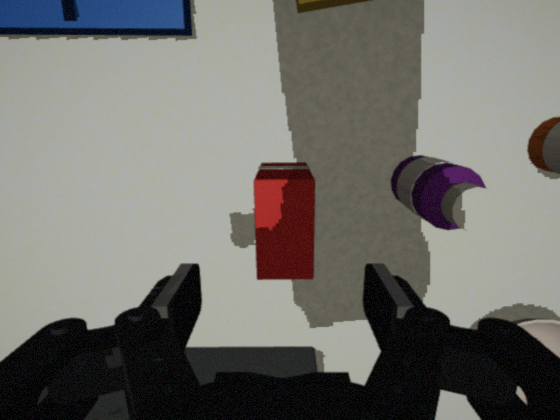

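The red carton is centred between the fingers (285 against about 283), and the purple bottle is clear of the right finger. Grip, lift and carry.

>>> {"method": "step_arm", "body": {
  "targets": [
    [[0,0,0.15,0,0,0],[0,0,0.33,0,0,0],[0,0,0.52,0,0,0],[0,0,0.687,0,0,0],[0,0,0.687,0,0,0]]
  ]
}}

```text
t: 18.58
eef_pos: [0.6586, 0.0059, 0.0285]
orientation: [[-0.995, 0.104, -0.009], [0.104, 0.995, -0.0], [0.009, -0.001, -1.0]]
ft_force: [-1.3, 0.5, -1.1]
width: 0.0684
finger_force: 0.0
```

>>> {"method": "step_arm", "body": {
  "targets": [
    [[0,0,0,0,0,0],[0,0,0,0,0,0],[0,0,0,0,0,0],[0,0,0,0,0,0],[0,0,0,0,0,0]]
  ],
  "gripper": 0.2
}}

```text
t: 19.0
eef_pos: [0.6637, 0.0059, 0.0364]
orientation: [[-0.995, 0.104, 0.004], [0.104, 0.995, 0.0], [-0.004, 0.001, -1.0]]
ft_force: [-0.8, 1.0, 6.8]
width: 0.0355
finger_force: 43.5
```

>>> {"method": "step_arm", "body": {
  "targets": [
    [[0,0,-0.1,0,0,0],[0,0,-0.3,0,0,0],[0,0,-0.55,0,0,0],[0,0,-0.8,0,0,0],[0,0,-0.95,0,0,0]]
  ]
}}

```text
t: 19.42
eef_pos: [0.6632, 0.0058, 0.1814]
orientation: [[-0.995, 0.104, 0.005], [0.104, 0.995, -0.0], [-0.005, 0.0, -1.0]]
ft_force: [0.4, -0.4, -0.6]
width: 0.0355
finger_force: 42.5
```

>>> {"method": "step_arm", "body": {
  "targets": [
    [[0.12,0.09,0,0,0,0],[0.28,0.22,0,0,0,0],[0.45,0.35,0,0,0,0],[0.62,0.49,0,0,0,0],[0.8,0.63,0,0,0,0]]
  ]
}}

```text
t: 19.83
eef_pos: [0.5518, 0.1129, 0.1768]
orientation: [[-0.994, 0.105, 0.001], [0.105, 0.994, 0.0], [-0.001, 0.0, -1.0]]
ft_force: [-0.4, 0.5, -0.9]
width: 0.0358
finger_force: 42.6
```

>>> {"method": "step_arm", "body": {
  "targets": [
    [[0.18,0.14,0,0,0,0],[0.36,0.28,0,0,0,0],[0.54,0.42,0,0,0,0],[0.66,0.52,0,0,0,0],[0.724,0.567,0,0,0,0]]
  ]
}}

```text
t: 20.25
eef_pos: [0.4516, 0.2097, 0.1772]
orientation: [[-0.995, 0.102, 0.001], [0.102, 0.995, 0.001], [-0.0, 0.001, -1.0]]
ft_force: [-0.1, 0.3, -1.0]
width: 0.0355
finger_force: 42.5
```

>>> {"method": "step_arm", "body": {
  "targets": [
    [[0,0,0.1,0,0,0],[0,0,0.25,0,0,0],[0,0,0.4,0,0,0],[0,0,0.55,0,0,0],[0,0,0.68,0,0,0]]
  ]
}}

```text
t: 20.67
eef_pos: [0.4538, 0.2078, 0.0735]
orientation: [[-0.995, 0.104, 0.0], [0.104, 0.995, -0.0], [-0.0, -0.0, -1.0]]
ft_force: [0.4, 0.2, -2.3]
width: 0.0353
finger_force: 42.5
```

>>> {"method": "step_arm", "body": {
  "targets": [
    [[0,0,0.09,0,0,0],[0,0,0.17,0,0,0],[0,0,0.22,0,0,0],[0,0,0.235,0,0,0],[0,0,0.235,0,0,0]]
  ]
}}

```text
t: 21.08
eef_pos: [0.454, 0.2081, 0.04]
orientation: [[-0.995, 0.104, 0.001], [0.104, 0.995, 0.0], [-0.001, 0.0, -1.0]]
ft_force: [-0.3, 0.3, -0.9]
width: 0.0358
finger_force: 42.5
```

```bash
python3 - <<'E'
from h import *
plan((.454,.2085,.039),psi=174)
a=capture("wrist")[:,100:500];t=capture("top")[140:350,100:380]
s=capture("scene")[180:390,200:480]
cv2.imwrite("pics/b4.png",np.hstack([a,np.vstack([s,t])])[:,:,::-1])
E
```

```text
t 21.08 at [0.454  0.2081 0.04  ] w 0.0358
[0.454  0.2085 0.039 ]  shift [0.    0.003 0.007] calls>= 1
```

View pics/b4.png

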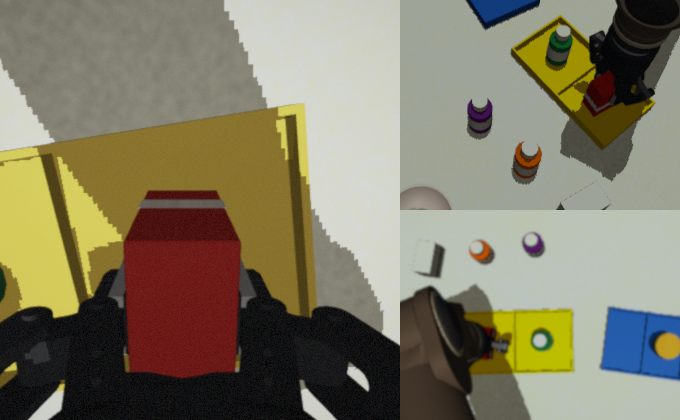

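The red carton is inside the left yellow compartment and green stands in the right one. Release and go for the orange bottle.

>>> {"method": "step_arm", "body": {
  "targets": [
    [[0,0,0,0,0,0],[0,0,0,0,0,0],[0,0,0,0,0,0],[0,0,0,0,0,0]]
  ],
  "gripper": 0.7
}}

```text
t: 21.57
eef_pos: [0.4538, 0.2082, 0.0391]
orientation: [[-0.995, 0.104, 0.0], [0.104, 0.995, 0.0], [-0.0, 0.0, -1.0]]
ft_force: [0.4, 0.1, 0.3]
width: 0.0596
finger_force: 0.0
```

>>> {"method": "step_arm", "body": {
  "targets": [
    [[0,0,-0.1,0,0,0],[0,0,-0.3,0,0,0],[0,0,-0.55,0,0,0],[0,0,-0.8,0,0,0],[0,0,-0.92,0,0,0]]
  ]
}}

```text
t: 21.98
eef_pos: [0.4549, 0.2087, 0.1817]
orientation: [[-0.995, 0.104, 0.005], [0.104, 0.995, 0.002], [-0.004, 0.003, -1.0]]
ft_force: [0.3, -0.3, 0.7]
width: 0.0601
finger_force: 0.0
```

>>> {"method": "step_arm", "body": {
  "targets": [
    [[-0.12,0.02,0,0,0,0],[-0.28,0.05,0,0,0,0],[-0.45,0.07,0,0,0,0],[-0.62,0.1,0,0,0,0],[-0.8,0.13,0,0,0,0]]
  ],
  "gripper": 0.78
}}

```text
t: 22.4
eef_pos: [0.5761, 0.2151, 0.1772]
orientation: [[-0.995, 0.104, 0.0], [0.104, 0.995, 0.0], [-0.0, 0.0, -1.0]]
ft_force: [-0.2, 0.7, -0.6]
width: 0.0664
finger_force: 0.0
```

>>> {"method": "step_arm", "body": {
  "targets": [
    [[-0.2,0.03,0,0,0,0],[-0.34,0.06,0,0,0,0],[-0.413,0.068,0,0,0,0],[-0.413,0.068,0.1,0,0,0],[-0.413,0.068,0.25,0,0,0]]
  ]
}}

```text
t: 22.82
eef_pos: [0.64, 0.2191, 0.1408]
orientation: [[-0.995, 0.104, 0.004], [0.104, 0.995, 0.001], [-0.004, 0.002, -1.0]]
ft_force: [0.6, 0.3, -0.5]
width: 0.0668
finger_force: 0.0
```

```bash
python3 - <<'E'
from h import *
plan((.638,.219,.031),psi=174);cv2.imwrite("pics/w5.png",capture("wrist")[:,:,::-1])
C=cam("wrist");print("cap top expected",proj(C,(.638,.219,.09)),"white ctr",proj(C,(.622,.325,.078)))
E
```

```text
t 22.82 at [0.64   0.2191 0.1408] w 0.0668
[0.638 0.219 0.031]  shift [ 0.013 -0.002  0.732] calls>= 1
cap top expected [282.63103999 243.55508602] white ctr [463.61307981 192.08752171]
```

View pics/w5.png

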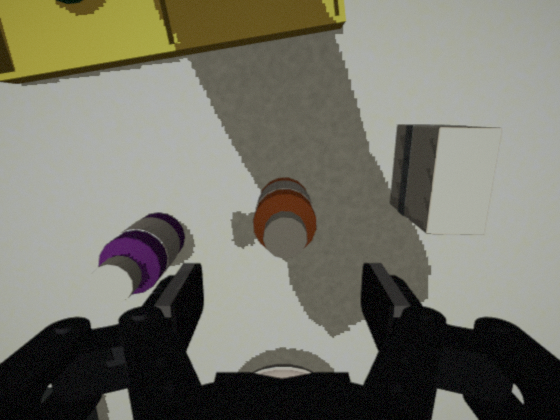

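The orange cap is at (286,235) against (283,243) predicted, so it is about 3 mm nearer the robot. I'll shift by +0.02 along tool x and grip. Purple and white are both clear of the fingers.

>>> {"method": "step_arm", "body": {
  "targets": [
    [[0.01,0,0.15,0,0,0],[0.02,0,0.33,0,0,0],[0.02,0,0.53,0,0,0],[0.02,0,0.727,0,0,0],[0.02,0,0.727,0,0,0]]
  ]
}}

```text
t: 23.28
eef_pos: [0.6307, 0.2178, 0.0242]
orientation: [[-0.995, 0.104, -0.01], [0.104, 0.995, -0.003], [0.009, -0.004, -1.0]]
ft_force: [-0.6, -1.1, -0.3]
width: 0.0667
finger_force: 0.0
```

>>> {"method": "step_arm", "body": {
  "targets": [
    [[0,0,0,0,0,0],[0,0,0,0,0,0],[0,0,0,0,0,0],[0,0,0,0,0,0],[0,0,0,0,0,0]]
  ],
  "gripper": 0.2
}}

```text
t: 23.7
eef_pos: [0.636, 0.2195, 0.0328]
orientation: [[-0.995, 0.104, 0.003], [0.104, 0.995, 0.001], [-0.003, 0.001, -1.0]]
ft_force: [-0.3, 0.2, 4.6]
width: 0.041
finger_force: 43.0
```

>>> {"method": "step_arm", "body": {
  "targets": [
    [[0,0,-0.1,0,0,0],[0,0,-0.3,0,0,0],[0,0,-0.55,0,0,0],[0,0,-0.8,0,0,0],[0,0,-0.95,0,0,0]]
  ]
}}

```text
t: 24.12
eef_pos: [0.6355, 0.2193, 0.1784]
orientation: [[-0.995, 0.104, 0.005], [0.104, 0.995, 0.002], [-0.005, 0.002, -1.0]]
ft_force: [1.0, 0.1, -0.5]
width: 0.0407
finger_force: 42.5
```

>>> {"method": "step_arm", "body": {
  "targets": [
    [[0.05,-0.12,0,0,0,0],[0.13,-0.28,0,0,0,0],[0.2,-0.45,0,0,0,0],[0.27,-0.62,0,0,0,0],[0.35,-0.8,0,0,0,0]]
  ]
}}

```text
t: 24.53
eef_pos: [0.5695, 0.1044, 0.1737]
orientation: [[-0.995, 0.103, 0.001], [0.103, 0.995, 0.0], [-0.001, 0.0, -1.0]]
ft_force: [-0.2, -0.7, -1.3]
width: 0.0408
finger_force: 42.5
```

>>> {"method": "step_arm", "body": {
  "targets": [
    [[0.08,-0.18,0,0,0,0],[0.16,-0.36,0,0,0,0],[0.24,-0.54,0,0,0,0],[0.31,-0.7,0,0,0,0],[0.36,-0.82,0,0,0,0]]
  ]
}}

```text
t: 24.95
eef_pos: [0.5022, -0.0131, 0.174]
orientation: [[-0.994, 0.105, 0.001], [0.105, 0.994, -0.0], [-0.001, -0.0, -1.0]]
ft_force: [0.4, -0.2, -1.4]
width: 0.0409
finger_force: 42.5
```

>>> {"method": "step_arm", "body": {
  "targets": [
    [[0.06,-0.15,0,0,0,0],[0.12,-0.3,0,0,0,0],[0.18,-0.42,0,0,0,0],[0.207,-0.497,0,0,0,0],[0.207,-0.497,0,0,0,0]]
  ]
}}

```text
t: 25.37
eef_pos: [0.4641, -0.084, 0.1739]
orientation: [[-0.994, 0.106, 0.001], [0.106, 0.994, -0.001], [-0.001, -0.001, -1.0]]
ft_force: [0.5, 0.2, -1.6]
width: 0.0405
finger_force: 42.5
```

>>> {"method": "step_arm", "body": {
  "targets": [
    [[0,0,0.1,0,0,0],[0,0,0.25,0,0,0],[0,0,0.4,0,0,0],[0,0,0.55,0,0,0],[0,0,0.66,0,0,0]]
  ]
}}

```text
t: 25.78
eef_pos: [0.4649, -0.0817, 0.0726]
orientation: [[-0.995, 0.103, -0.001], [0.103, 0.995, 0.001], [0.001, 0.001, -1.0]]
ft_force: [-0.1, 1.0, -0.8]
width: 0.0406
finger_force: 42.5
```

```bash
python3 - <<'E'
from h import *
plan((.465,-.0825,.037),psi=174)
a=capture("wrist")[:,100:500];t=capture("top")[140:350,140:420]
s=capture("scene")[80:290,150:430]
cv2.imwrite("pics/b5.png",np.hstack([a,np.vstack([s,t])])[:,:,::-1])
E
```

```text
t 25.78 at [ 0.4649 -0.0817  0.0726] w 0.0406
[ 0.465  -0.0825  0.037 ]  shift [-0.001 -0.005  0.237] calls>= 1
```

View pics/b5.png

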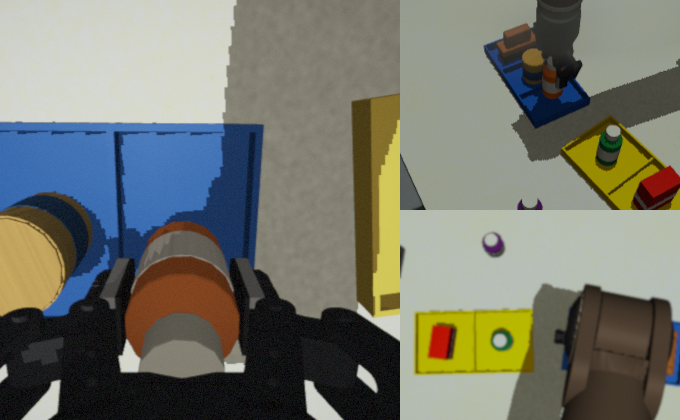

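Orange hangs centred between the divider (120) and the wall (250), and the left finger clears the tin. Lower, release, raise.

>>> {"method": "step_arm", "body": {
  "targets": [
    [[0,0,0.09,0,0,0],[0,0,0.17,0,0,0],[0,0,0.22,0,0,0],[0,0,0.247,0,0,0],[0,0,0.247,0,0,0]]
  ]
}}

```text
t: 26.35
eef_pos: [0.4651, -0.0823, 0.0372]
orientation: [[-0.995, 0.104, 0.0], [0.104, 0.995, 0.0], [-0.0, 0.0, -1.0]]
ft_force: [-0.2, 0.1, -1.6]
width: 0.0412
finger_force: 42.5
```

>>> {"method": "step_arm", "body": {
  "targets": [
    [[0,0,0,0,0,0],[0,0,0,0,0,0],[0,0,0,0,0,0],[0,0,0,0,0,0]]
  ],
  "gripper": 0.65
}}

```text
t: 26.68
eef_pos: [0.4654, -0.0825, 0.0377]
orientation: [[-0.995, 0.104, 0.001], [0.104, 0.995, -0.0], [-0.001, -0.0, -1.0]]
ft_force: [0.1, 0.1, -0.7]
width: 0.0556
finger_force: 0.0
```

>>> {"method": "step_arm", "body": {
  "targets": [
    [[0,0,-0.1,0,0,0],[0,0,-0.3,0,0,0],[0,0,-0.55,0,0,0],[0,0,-0.8,0,0,0],[0,0,-0.95,0,0,0]]
  ]
}}

```text
t: 27.1
eef_pos: [0.4658, -0.0826, 0.1837]
orientation: [[-0.995, 0.104, 0.004], [0.104, 0.995, -0.001], [-0.004, -0.0, -1.0]]
ft_force: [1.3, -0.0, -0.6]
width: 0.0556
finger_force: 0.0
```

>>> {"method": "step_arm", "body": {
  "targets": [
    [[0.2,0,0,0,0,0],[0.45,0,0,0,0,0],[0.7,0,0,0,0,0],[0.95,0,0,0,0,0],[0.95,0,0,0,0,0]]
  ]
}}

```text
t: 27.52
eef_pos: [0.3175, -0.0668, 0.1799]
orientation: [[-0.995, 0.104, -0.002], [0.104, 0.995, 0.0], [0.002, 0.0, -1.0]]
ft_force: [-0.1, -0.2, 0.2]
width: 0.0555
finger_force: 0.0
```

>>> {"method": "step_arm", "body": {
  "targets": [
    [[0,0,0,0,0,0],[0,0,0,0,0,0],[0,0,0,0,0,0]]
  ]
}}

```text
t: 27.77
eef_pos: [0.3242, -0.0678, 0.1798]
orientation: [[-0.995, 0.104, 0.001], [0.104, 0.995, -0.0], [-0.001, -0.0, -1.0]]
ft_force: [0.7, -0.8, -0.4]
width: 0.0558
finger_force: 0.0
```

```bash
python3 - <<'E'
from h import *
s=observe();print(s["t"],s["eef_pos"])
s=capture("scene")[80:480];t=capture("top")[140:340,100:480]
cv2.imwrite("pics/f.png",np.vstack([cv2.resize(t,(560,295)),cv2.resize(s[:300],(560,300))])[:,:,::-1])
E
```

```text
27.7667 [ 0.32419054 -0.06781442  0.17983138]
```

View pics/f.png

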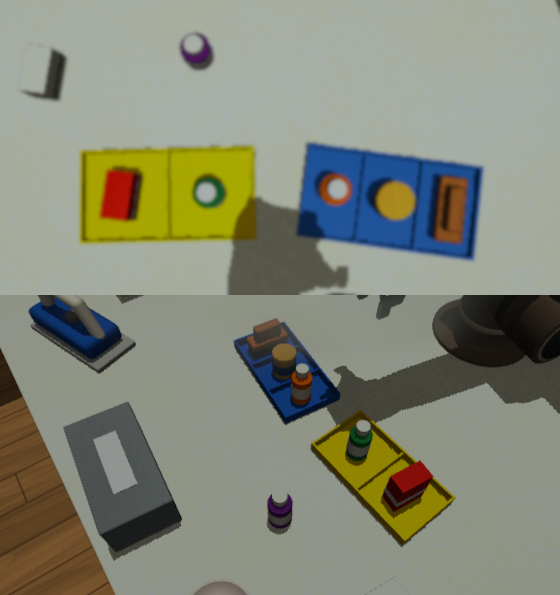

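All five things stand upright, each in its own compartment, and the spare purple bottle and white carton are where they were. Handing in.

```bash
python3 -c "
from bench import *
print(sign_off())"
```

```text
the job is handed in; nothing more can be done
None
```

The job is handed in at about 28 s: the last pictures show all five kit things upright in their own compartments and both spares where they stood, though sign-off returned no verdict.

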